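# Shift the press selector from second to third slot of its H-gate

## Robot

A 6-joint arm with a two-finger parallel gripper is mounted at the origin on a cart in front of the work surface, level with it; the furniture and walls round the work are solid. World frame = base frame: x ahead of the robot, y to its left, z up, the work surface at z = 0. Lengths are in m, angles in rad, forces in N, time in s.
With the tool pointing down it reaches from about 0.35 to 0.775 m from the base axis. Payload 7.3 kg.
Tool frame: the origin (TCP) lies midway between the tips of the shut fingers; the grasp point (between the pads) lies 19 mm behind it (manip.grasp_offset is the z of the grasp point in the tool frame, in m); z points along the fingers, y is the line along which they close (so a half turn about z gives the same grasp; the last joint's range is limited). The gripper opens to 92 mm and grips with 3 to 60 N. Pads are 19 mm wide; open, the fingers measure 130 mm over their backs; the gripper's body (75 mm by 190 mm) begins 47 mm behind the grasp point.
Start: joints at [-1.363, 0.342, 1.524, -0, 1.275, -0.146], TCP at [0.182, -0.492, 0.227] pointing down, gripper open.
Joint ranges: [-2.53, 2.53], [-0.77, 2.02], [0.04, 2.7], [-1, 4.14], [0.28, 2.66], [-3.11, 3.11]. Speed limits (rad/s): [2.57, 2.57, 3.14, 3.14, 3.14, 3.14].

## Interface

Orientations are given as a unit quaternion [w, x, y, z].
In Python, from plant import sensors, snapshot, manip gives the robot as it stands.
- The arm moves only by the tool arm_command, never from a script. Its argument "moves" is a list of rows, each an object of numbers: "claw": the opening, from -1 (shut) to 1 (fully open); "x", "y", "z": the shift along the world's x, y, z in units of 40 mm (1.0 is 40 mm); "twist": the turn about the world's z in units of 6 degrees (1.0 is 6 degrees). A call has 1 to 10 rows; each row is the pose to reach, as a shift and turn from the pose commanded when the call began; what a row does not reach only later rows make up. A row lasts 1/12 s, in which the tool goes at most 41.7 mm and 7.16 degrees, less where a joint would pass 70% of its speed; a pose out of reach is approached as far as the arm can. A call with a gripper value outside its range is refused whole. The fingers move at their own pace and stop on an object; "squeeze" is the grip in N (left out, the last holds). Time passes only in rows, so rows that repeat a pose let the fingers close. It gives the time, the measured TCP pose, the force, the opening and the grip force at its end, in the units of the state.
- sensors.sense(): the state, without advancing time (a new reading comes with each control period).
- snapshot(name): name is "scene" or "side" or "wrist"; returns a dict with "pixels" (480x640x3 uint8, blue, green, red), "intrinsics" (3x3 intrinsics, pixels), "position" and "orientation" of the camera in the world; the wrist camera has in their place "mount" (4x4, takes a point from camera to tool coordinates, whose origin is the TCP and whose axes are the flange's). Camera axes: x right, y down, z forward; pixel columns grow to the right and rows downward; lengths in m; the calibration is good to about 2 mm. The wrist camera is an equidistant fisheye: a pixel r from the principal point sees the ray r / f radians off the axis. A picture is of the moment at which its call begins: read the wrist's pose just before it. There is no depth.
- manip.job_done(): hands the job in; it is judged then, once.
The state is a dict: "time": time; "q": joint angles; "joint_velocities": joint speeds; "joint_efforts": joint torques, N m; "ee_pos": TCP position; "tool_rot": TCP orientation; "force": force on the tool from outside, world axes, zero at the start; "ft_torque": the same for the moment, N m; "opening": finger opening in m; "grip_force": force on a finger pad.
Only numpy, scipy, OpenCV 4.12 (cv2) and the standard library are available. Lean on these libraries where they do the work, as an engineer would, in place of code of your own. Each camera call takes 0.05 s, during which the arm holds its last target. There are 200 camera calls.

## Task

The gated selector lever on the bench stands in the second slot of its H-shaped gate (left leg, near end), which feeds the hose head; change it over to the press by pushing its ball knob: forward out of the slot to the cross channel, across to the right-hand leg, then forward, away from the robot, until it is fully home in the third slot (right leg, far end). Push it with the fingertips or the outside of the fingers only, without taking it between the fingers or forcing it hard against the gate. Leave the parts and tools around it where they are.

Things in the scene. Friction and masses are not known exactly. Their poses are not given: they have to be found in the camera images.
- selector: dark grey cast valve, bolted down: foot 140 (x) by 120 (y) mm, steel gate plate on top. Origin: centre of its underside. Its +x is 'forward' (away from the robot), +y 'left'; turned about z. The H in the plate: legs along x at y = +16 mm (left) and -16 mm (right), slots 15 mm wide, joined by a 17 mm cross channel at x = 0. Slots: 1 left far, 2 left near, 3 right far, 4 right near
- selector_lever: upright lever: steel rod 11 mm thick, black ball knob 36 mm across on top. Origin at its pivot, 20 mm above the bench on the selector's z axis; its z runs up the rod, the ball's centre is 190 mm up it. It only tilts about the pivot, first sideways, then fore-and-aft; it stays where it is left (friction) and needs about 3 N at the knob; over 50 N would force it
- knob (a point): centre of the black ball knob (36 mm across), about 210 mm above the bench when upright. Upright it stands over the selector's centre; in the left or right leg it is about 37 mm to the left or right of that, and at a slot's far or near end about 55 mm forward or back of it
- gate_centre (a point): centre of the H on top of the gate plate, 103 mm above the bench; axes as the selector's
- shift_across (a joint): sideways tilt of the lever (rad): negative to the left (+y of the selector), positive to the right (-y). About -0.20 in the left leg, +0.20 in the right leg, end stops at -0.22 and +0.22
- shift_fore (a joint): fore-and-aft tilt of the lever (rad): positive forward (+x of the selector). 0 is the middle of the cross channel, where the lever can pass from leg to leg (free within about 0.037 either side); end stops at -0.30 (near end of slots 2, 4) and +0.30 (far end of slots 1, 3)
- die_segment_1: bystander: pale steel die block 30x38x50 mm behind the selector; origin under its centre; leave alone
- adapter_1: bystander: brass and steel adapter 31x27x46 mm standing behind the selector; origin under its centre; leave alone
- ring_ferrule: bystander: steel ring 27 mm across, 28 mm high, left of the selector; origin under its centre; leave alone
- elbow_1: bystander: steel elbow fitting 28x57x45 mm, left of the selector; origin under its centre; leave alone
- oil_can: bystander: small dark red oil can with bent spout, 150 mm high, right of and behind the selector; origin under its centre; leave alone

How it is judged:
By the outcome, as a careful person would: the job done as asked, in the order asked, and still so for the second after the job is handed in, with the robot touching nothing.
It also fails if it takes over 51 s, if anything falls off the work surface, if the arm or the gripper's body presses on something with over 40 N, if the wrist force passes 120 N, or if a joint passes its speed limit or range.

## Working session

There is one attempt and no reset: what is moved stays moved. The work goes in short steps, Python scripts to look and compute and a tool call to move; the robot and the scene stay as the last step left them, time stands still between calls to the robot, and variables do not carry over. Pictures are saved under pics/ and viewed, at most 10 in all, crops included, and the job is handed in when it is done.

Besides the shell and the picture viewer there is one more tool, called after ">>>" by a JSON object that holds its "name" and its "arguments". arm_command: Moves the arm, as the interface text tells. Its arguments: {"type":"object","properties":{"moves":{"type":"array","items":{"type":"object","properties":{"claw":{"type":"number"},"x":{"type":"number"},"y":{"type":"number"},"z":{"type":"number"},"twist":{"type":"number"}}}},"squeeze":{"type":"number"}},"required":["moves"]}

```bash
mkdir -p pics; cat > h.py <<'E'
import numpy as np, cv2
from scipy.spatial.transform import Rotation as R
from plant import sensors, snapshot, manip
def Rq(q): return R.from_quat([q[1],q[2],q[3],q[0]]).as_matrix()
def ray(s,u,v):
    d=np.linalg.inv(s["intrinsics"])@[u,v,1.]; d=Rq(s["orientation"])@d
    return np.array(s["position"]),d/np.linalg.norm(d)
def onz(s,u,v,z):
    p,d=ray(s,u,v); return p+d*(z-p[2])/d[2]
def tri(a,b):
    (p,d),(q,e)=a,b
    t=np.linalg.lstsq(np.c_[d,-e],q-p,rcond=None)[0]
    return (p+d*t[0]+q+e*t[1])/2, np.linalg.norm(p+d*t[0]-q-e*t[1])
E
python3 - <<'E'
from h import *
for n in("scene","side"):
    s=snapshot(n); cv2.imwrite(f"pics/{n}0.png",s["pixels"]); print(n,s["position"],s["intrinsics"][0][0],Rq(s["orientation"])[:,2])
print(sensors.sense())
E
```

```text
scene [0.31251717 0.85965331 0.81914114] 593.164623644895 [ 0.28563628 -0.61901773 -0.73159344]
side [0.13952738 0.82680052 0.66902218] 512.8711780729442 [ 0.49388111 -0.61830747 -0.61137331]
{'time': 0.1, 'q': array([-1.36295497e+00,  3.42640836e-01,  1.52492073e+00,  8.02175992e-06,
        1.27540077e+00, -1.46005738e-01]), 'joint_velocities': array([-0.00072805, -0.00124618, -0.00207184, -0.00045873,  0.00216482,
       -0.00130591]), 'joint_efforts': array([ 9.64978717e-04, -4.32006598e+01, -2.44693154e+01,  7.18473201e-02,
        5.25663374e-02, -6.28072894e-05]), 'ee_pos': array([ 0.18186194, -0.49210792,  0.22612107]), 'tool_rot': array([-6.84629140e-04,  9.84389787e-01,  1.76000788e-01, -1.73357889e-05]), 'force': array([-0.15750239, -0.70535754,  0.03813173]), 'ft_torque': array([ 0.04273897,  0.02914264, -0.00311203]), 'grip_force': 0.0, 'opening': 0.09176578486095995}
```

View pics/scene0.png

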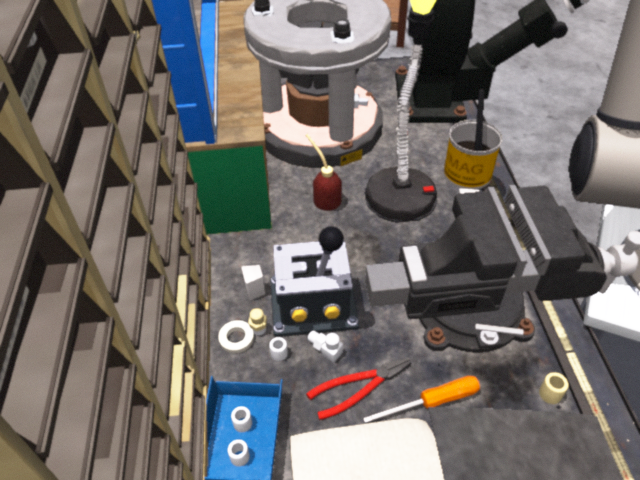

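View pics/side0.png

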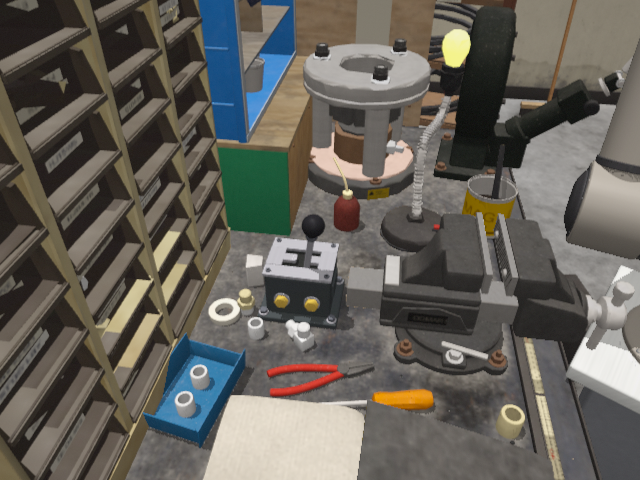

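The scene view shows the knob at about (331,238), with the gate plate around (313,265). In the side view the knob is at (313,226). The vise stands on the robot side of the selector, and the oil can and lamp are beyond it.

```bash
python3 - <<'E'
from h import *
A=cv2.imread("pics/scene0.png")[215:345,235:415];B=cv2.imread("pics/side0.png")[200:330,225:405]
f=lambda I:cv2.resize(I,None,fx=4.3,fy=4.3,interpolation=cv2.INTER_CUBIC)[:, :780]
c=np.vstack([cv2.resize(f(A),(415,300)),cv2.resize(f(B),(415,300))])
cv2.imwrite("pics/crop.png",np.vstack([cv2.resize(A,(415,300),interpolation=cv2.INTER_CUBIC),cv2.resize(B,(415,300),interpolation=cv2.INTER_CUBIC)]))
E
```

```text
(no output)
```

View pics/crop.png

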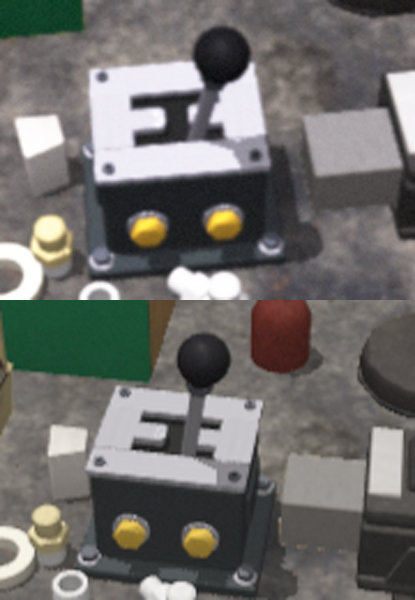

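The crop gives the four plate screws in both views. Scene crop: (102,77), (248,71), (110,170), (256,155). Side crop: (124,93), (250,106), (99,162), (234,176). The vise jaw is close on the near side. I'll triangulate these, along with the vise jaw and the lamp.

```bash
python3 - <<'E'
from h import *
s,t=snapshot("scene"),snapshot("side")
k=180/415
def S(p):return ray(s,235+p[0]*k,215+p[1]*k)
def T(p):return ray(t,225+p[0]*k,200+p[1]*k)
def P(n,a,b):
    x,e=tri(S(a),T(b));print(n,x.round(4),round(e,4));return x
P("knob",(221,55),(204,60))
sc=[((102,77),(124,93)),((248,71),(250,106)),((110,170),(99,162)),((256,155),(234,176))]
tp=[P("scr",*q) for q in sc]
z=.103
A=[onz(s,235+a[0]*k,215+a[1]*k,z) for a,b in sc];B=[onz(t,225+b[0]*k,200+b[1]*k,z) for a,b in sc]
for C in(A,B,tp):
    C=np.array(C);d=C[0]-C[1]+C[2]-C[3];l=C[2]-C[0]+C[3]-C[1]
    print("c",C.mean(0).round(4),"yaw x",np.degrees(np.arctan2(d[1],d[0])),"yaw y",np.degrees(np.arctan2(-l[0],l[1])),np.linalg.norm(d)/2,np.linalg.norm(l)/2)
P("jaw top far-left",(305,112),(287,154)) if 0 else None
P("jaw corners +x -y",(303,112),(285,157));P("jaw +x+y",(313,160),(282,197))
full=lambda n,a,b:print(n,[c.round(3) for c in tri(ray(s,*a),ray(t,*b))])
full("can tip",(308,136),(335,155)); full("vise top",(515,190),(490,215)); full("lampbase",(403,190),(417,225));full("jawplate top",(410,248),(393,258))
full("lamp neck mid",(412,80),(433,142))
full("press post",(342,80),(377,120))
E
```

```text
knob [0.5367 0.3364 0.1989] 0.0004
scr [0.6414 0.3056 0.1006] 0.0011
scr [0.5434 0.2739 0.117 ] 0.0005
scr [0.5981 0.3802 0.1048] 0.0008
scr [0.5148 0.3298 0.1029] 0.0008
c [0.5754 0.3192 0.103 ] yaw x 28.051144465220673 yaw y 28.198523726906767 0.0999376242289534 0.07897917692065376
c [0.5767 0.3196 0.103 ] yaw x 29.69641083127731 yaw y 29.12381625305673 0.09805452118674718 0.08064348004102088
c [0.5744 0.3224 0.1063] yaw x 24.35471603948862 yaw y 28.827442907414902 0.09977730850151627 0.07463557619983797
jaw corners +x -y [0.5003 0.2843 0.1004] 0.0068
jaw +x+y [0.4809 0.3152 0.0941] 0.0055
can tip [array([0.686, 0.086, 0.161]), np.float64(0.005)]
vise top [array([0.319, 0.191, 0.24 ]), np.float64(0.011)]
lampbase [array([0.523, 0.002, 0.013]), np.float64(0.001)]
jawplate top [array([0.442, 0.245, 0.125]), np.float64(0.002)]
lamp neck mid [array([ 0.576, -0.153,  0.144]), np.float64(0.031)]
press post [array([ 0.685, -0.068,  0.184]), np.float64(0.001)]
```

```bash
python3 - <<'E'
from h import *
s,t=snapshot("scene"),snapshot("side")
full=lambda n,a,b:print(n,[c.round(3) for c in tri(ray(s,*a),ray(t,*b))])
full("bulb",(425,3),(456,45));full("neck low",(403,175),(417,208));full("neck top",(417,45),(446,100))
full("stick",(480,95),(501,150));full("mag rim near",(478,128),(491,185));full("vise2",(540,225),(525,250))
full("vise top L",(468,195),(448,218));full("vise knob",(505,95),(520,138)); full("press rim",(388,30),(429,75))
K=[]
for n,c in(("scene",s),("side",t)):
    g=cv2.cvtColor(c["pixels"],cv2.COLOR_BGR2GRAY);m=(g<45).astype(np.uint8)
    x0,y0=(315,222) if n=="scene" else (298,210)
    r=cv2.morphologyEx(m[y0:y0+34,x0:x0+34],cv2.MORPH_OPEN,np.ones((7,7)))
    (u,v),rad=cv2.minEnclosingCircle(cv2.findNonZero(r));u+=x0;v+=y0;print(n,u,v,rad);K.append(ray(c,u,v))
    for z in(.195,.2,.205):
        p=onz(c,u,v,z)-[.576,.3195,0];a=np.radians(28.7)
        print(z,p[0]*np.cos(a)+p[1]*np.sin(a),-p[0]*np.sin(a)+p[1]*np.cos(a))
print(tri(*K))
# rod at plate level
for c,u,v in((s,235+196*k,215+135*k) if (k:=180/415) else 0,(t,225+190*k,200+148*k)):
    p=onz(c,u,v,.103)-[.576,.3195,0];print("rod",p[0]*np.cos(a)+p[1]*np.sin(a),-p[0]*np.sin(a)+p[1]*np.cos(a))
E
```

```text
bulb [array([ 0.535, -0.064,  0.371]), np.float64(0.012)]
neck low [array([0.522, 0.016, 0.065]), np.float64(0.002)]
neck top [array([ 0.568, -0.152,  0.235]), np.float64(0.007)]
stick [array([ 0.433, -0.154,  0.16 ]), np.float64(0.002)]
mag rim near [array([ 0.423, -0.126,  0.097]), np.float64(0.015)]
vise2 [array([0.267, 0.174, 0.183]), np.float64(0.007)]
vise top L [array([0.381, 0.189, 0.207]), np.float64(0.012)]
vise knob [array([ 0.377, -0.048,  0.243]), np.float64(0.008)]
press rim [array([ 0.613, -0.13 ,  0.277]), np.float64(0.015)]
scene 330.5 239.92105293273926 12.369136810302734
0.195 -0.026089862134275853 0.03190208470208301
0.2 -0.025654293872017207 0.03645571793084412
0.205 -0.02521872560975848 0.04100935115960494
side 313.40808868408203 227.08088302612305 10.854598045349121
0.195 -0.025663624498332073 0.031414777860380445
0.2 -0.026861553987378863 0.037987954839220565
0.205 -0.02805948347642561 0.044561131818060526
(array([0.53733989, 0.33603041, 0.19626523]), np.float64(2.1004998061123853e-05))
rod -0.010792351968356387 0.01695913402582764
rod -0.012188019695019946 0.014689863145964644
```

>>> {"name": "arm_command", "arguments": {"moves": [{"z":1,"claw":-1},{"z":2,"claw":-1},{"z":3,"claw":-1},{"z":4,"claw":-1},{"z":5,"claw":-1},{"z":5,"x":0.5,"y":0.9,"claw":-1},{"z":5,"x":1,"y":1.8,"claw":-1},{"z":5,"x":1.5,"y":2.7,"claw":-1},{"z":5,"x":2,"y":3.6,"claw":-1},{"z":5,"x":2.5,"y":4.5,"claw":-1}]}}

```text
invalid input at $.moves[0]: expected keys claw, x, y, z, twist
```

>>> {"name": "arm_command", "arguments": {"moves": [{"x":0,"y":0,"z":1,"twist":0,"claw":-1},{"x":0,"y":0,"z":2,"twist":0,"claw":-1},{"x":0,"y":0,"z":3,"twist":0,"claw":-1},{"x":0,"y":0,"z":4,"twist":0,"claw":-1},{"x":0,"y":0,"z":5,"twist":0,"claw":-1},{"x":0.5,"y":0.9,"z":5,"twist":0,"claw":-1},{"x":1,"y":1.8,"z":5,"twist":0,"claw":-1},{"x":1.5,"y":2.7,"z":5,"twist":0,"claw":-1},{"x":2,"y":3.6,"z":5,"twist":0,"claw":-1},{"x":2.5,"y":4.5,"z":5,"twist":0,"claw":-1}]}}

```text
time: 1.13
ee_pos: [0.2823, -0.3121, 0.4265]
tool_rot: [0.0, 0.985, 0.175, 0.0]
force: [0.8, 0.9, -0.4]
opening: 0.0741
grip_force: 0.0
```

>>> {"name": "arm_command", "arguments": {"moves": [{"x":0.3,"y":0.95,"z":0,"twist":0,"claw":-1},{"x":0.6,"y":1.9,"z":0,"twist":0,"claw":-1},{"x":0.9,"y":2.85,"z":0,"twist":0,"claw":-1},{"x":1.2,"y":3.8,"z":0,"twist":0,"claw":-1},{"x":1.5,"y":4.75,"z":0,"twist":0,"claw":-1},{"x":1.8,"y":5.7,"z":0,"twist":0,"claw":-1},{"x":2.1,"y":6.65,"z":0,"twist":0,"claw":-1},{"x":2.4,"y":7.6,"z":0,"twist":0.5,"claw":-1},{"x":2.7,"y":8.55,"z":0,"twist":1,"claw":-1},{"x":3.0,"y":9.5,"z":0,"twist":1.4,"claw":-1}]}}

```text
time: 1.97
ee_pos: [0.4018, 0.0697, 0.427]
tool_rot: [0.0, 0.969, 0.249, 0.0]
force: [1.2, -0.6, -1.4]
opening: 0.0008
grip_force: 0.0
```

```bash
python3 - <<'E'
from h import *
s=snapshot("wrist");cv2.imwrite("pics/w1.png",s["pixels"]);print(s["mount"],s["intrinsics"])
E
```

```text
[[-1.08129441e-03 -9.52847815e-01 -3.03446655e-01  8.18786875e-02]
 [ 9.99999411e-01 -1.00284927e-03 -4.14343105e-04  2.75467115e-04]
 [ 9.04946645e-05 -3.03446924e-01  9.52848338e-01 -1.58147565e-01]
 [ 0.00000000e+00  0.00000000e+00  0.00000000e+00  1.00000000e+00]] [[371.64829954   0.         316.83867685]
 [  0.         371.64829954 236.19204343]
 [  0.           0.           1.        ]]
```

View pics/w1.png

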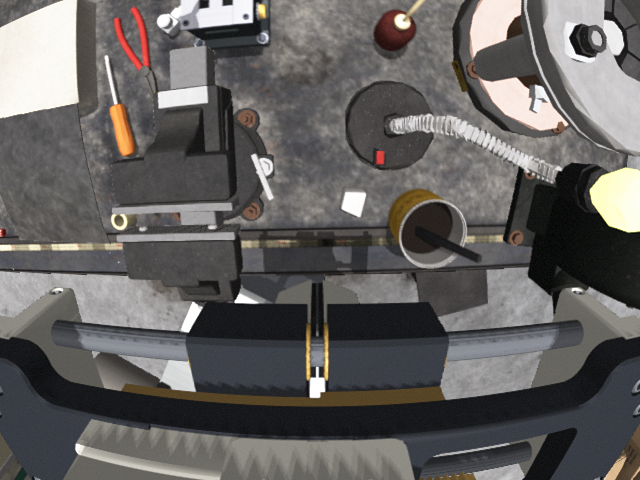

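The wrist view shows the route past the lamp is clear, with the selector at upper left around (225,15). I'll go over to just behind the knob, still high.

>>> {"name": "arm_command", "arguments": {"moves": [{"x":0.35,"y":0.88,"z":0,"twist":0,"claw":-1},{"x":0.7,"y":1.76,"z":0,"twist":0,"claw":-1},{"x":1.05,"y":2.64,"z":0,"twist":0,"claw":-1},{"x":1.4,"y":3.52,"z":0,"twist":0,"claw":-1},{"x":1.75,"y":4.4,"z":0,"twist":0,"claw":-1},{"x":2.1,"y":5.28,"z":0,"twist":0,"claw":-1},{"x":2.4,"y":6.1,"z":-0.3,"twist":0,"claw":-1},{"x":2.4,"y":6.1,"z":-1.2,"twist":0,"claw":-1},{"x":2.4,"y":6.1,"z":-2.2,"twist":0,"claw":-1},{"x":2.4,"y":6.1,"z":-3.0,"twist":0,"claw":-1}]}}

```text
time: 2.85
ee_pos: [0.4973, 0.312, 0.3035]
tool_rot: [0.0, 0.969, 0.248, -0.001]
force: [-0.5, 0.3, -1.8]
opening: 0.0006
grip_force: 0.0
```

```bash
cat >> h.py <<'E'
def wray(w,st,u,v):
    K=w["intrinsics"];f=K[0][0];a=np.array([u-K[0][2],v-K[1][2]]);r=np.linalg.norm(a);th=r/f
    d=np.r_[np.sin(th)*a/max(r,1e-9),np.cos(th)];M=np.array(w["mount"]);Rt=Rq(st["tool_rot"])
    return st["ee_pos"]+Rt@M[:3,3],Rt@M[:3,:3]@d
def wz(w,st,u,v,z):
    p,d=wray(w,st,u,v);return p+d*(z-p[2])/d[2]
C=np.array([.576,.3195,0]);a=np.radians(28.7);F=np.array([np.cos(a),np.sin(a),0]);L=np.array([-F[1],F[0],0])
loc=lambda p:(np.array([(p-C)@F,(p-C)@L])*1000).round(1)
E
python3 - <<'E'
from h import *
st=sensors.sense();s=snapshot("wrist");cv2.imwrite("pics/w2.png",s["pixels"]);print(st["ee_pos"],st["time"],loc(st["ee_pos"]))
E
```

```text
[0.49733525 0.31197617 0.30346563] 2.85 [-72.6  31.2]
```

View pics/w2.png

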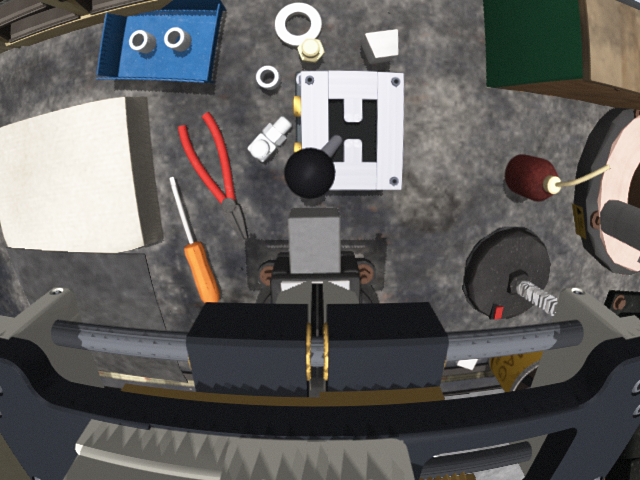

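The wrist view shows the knob at (310,173), screws at (309,80), (397,82) and (394,182), and the H spanning columns 329–378 and rows 98–162. The fingertips are off behind the knob.

```bash
python3 - <<'E'
from h import *
st=sensors.sense();s=snapshot("wrist")
for n,u,v,z in(("knob",310,173,.198),("s",309,80,.103),("s",397,82,.103),("s",394,182,.103),("H farL",337,99,.103),("farR",370,101,.103),("nearR",370,162,.103),("bridge",353,130,.103),("jawfar",316,208,.1),("rod base",336,141,.103)):
    p=wz(s,st,u,v,z);print(n,p.round(4),loc(p))
E
```

```text
knob [0.5318 0.336  0.198 ] [-30.9  35.7]
s [0.5951 0.3735 0.103 ] [42.7 38.2]
s [0.6347 0.3017 0.103 ] [ 43.  -43.8]
s [0.55   0.2555 0.103 ] [-53.6 -43.6]
H farL [0.5918 0.3423 0.103 ] [24.8 12.4]
farR [0.6055 0.3147 0.103 ] [ 23.6 -18.4]
nearR [0.5551 0.2859 0.103 ] [-34.5 -19.4]
bridge [0.5735 0.3151 0.103 ] [-4.3 -2.7]
jawfar [0.4899 0.3088 0.1   ] [-80.7  31.9]
rod base [0.5566 0.3238 0.103 ] [-14.9  13.1]
```

>>> {"name": "arm_command", "arguments": {"moves": [{"x":-0.05,"y":0.1,"z":-0.9,"twist":0,"claw":-1},{"x":-0.05,"y":0.1,"z":-1.8,"twist":0,"claw":-1},{"x":-0.05,"y":0.1,"z":-2.5,"twist":0,"claw":-1},{"x":-0.05,"y":0.1,"z":-2.85,"twist":0,"claw":-1},{"x":-0.05,"y":0.1,"z":-2.85,"twist":0,"claw":-1}]}}

```text
time: 3.37
ee_pos: [0.4956, 0.3151, 0.1916]
tool_rot: [0.0, 0.969, 0.247, -0.002]
force: [0.2, 0.8, -0.1]
opening: -0.0
grip_force: 0.0
```

>>> {"name": "arm_command", "arguments": {"moves": [{"x":0.18,"y":0.1,"z":0,"twist":0,"claw":-1},{"x":0.27,"y":0.15,"z":0,"twist":0,"claw":-1},{"x":0.35,"y":0.19,"z":0,"twist":0,"claw":-1},{"x":0.44,"y":0.24,"z":0,"twist":0,"claw":-1},{"x":0.53,"y":0.29,"z":0,"twist":0,"claw":-1},{"x":0.62,"y":0.34,"z":0,"twist":0,"claw":-1},{"x":0.7,"y":0.385,"z":0,"twist":0,"claw":-1},{"x":0.7,"y":0.385,"z":0,"twist":0,"claw":-1}]}}

```text
time: 4.03
ee_pos: [0.5244, 0.3312, 0.1928]
tool_rot: [-0.0, 0.969, 0.248, 0.0]
force: [-2.8, -1.2, 1.8]
opening: 0.0001
grip_force: 1.4
```

```bash
cat >> h.py <<'E'
def knob(n,c,zs=.203):
    g=cv2.cvtColor(c["pixels"],cv2.COLOR_BGR2GRAY);return g
E
python3 - <<'E'
from h import *
st=sensors.sense();print(loc(st["ee_pos"]),st["force"])
a=snapshot("side")["pixels"][180:310,215:395];b=snapshot("wrist")["pixels"][60:320,200:440]
cv2.imwrite("pics/p1.png",np.hstack([cv2.resize(a,(415,300)),cv2.resize(b,(277,300))]))
E
```

```text
[-39.7  35.1] [-2.82138617 -1.178766    1.79155643]
```

View pics/p1.png

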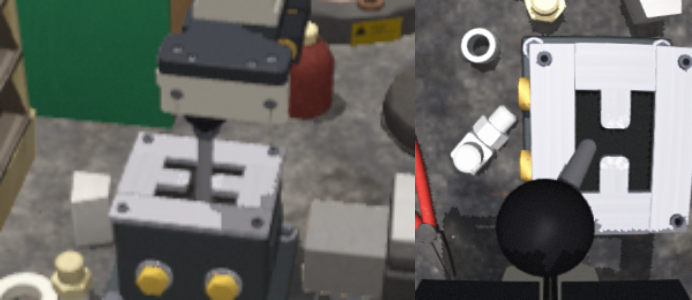

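Contact is made at about 3 N. The rod base, at (588,148) in the crop, is still just short of the cross-channel centre at row 142, so it needs about 10 mm more.

>>> {"name": "arm_command", "arguments": {"moves": [{"x":0.07,"y":0.04,"z":0,"twist":0,"claw":-1},{"x":0.14,"y":0.08,"z":0,"twist":0,"claw":-1},{"x":0.22,"y":0.12,"z":0,"twist":0,"claw":-1},{"x":0.22,"y":0.12,"z":0,"twist":0,"claw":-1}]}}

```text
time: 4.47
ee_pos: [0.5333, 0.336, 0.1927]
tool_rot: [-0.0, 0.969, 0.248, 0.0]
force: [-3.2, -0.5, 1.7]
opening: 0.0003
grip_force: 1.3
```

```bash
python3 - <<'E'
from h import *
st=sensors.sense();w=snapshot("wrist");b=w["pixels"]
g=cv2.cvtColor(b,cv2.COLOR_BGR2GRAY)
cv2.imwrite("pics/p2.png",cv2.resize(b[60:320,200:440],(554,600)))
print(loc(st["ee_pos"]),st["force"])
E
```

```text
[-29.5  35. ] [-3.22646572 -0.48555946  1.68668486]
```

View pics/p2.png

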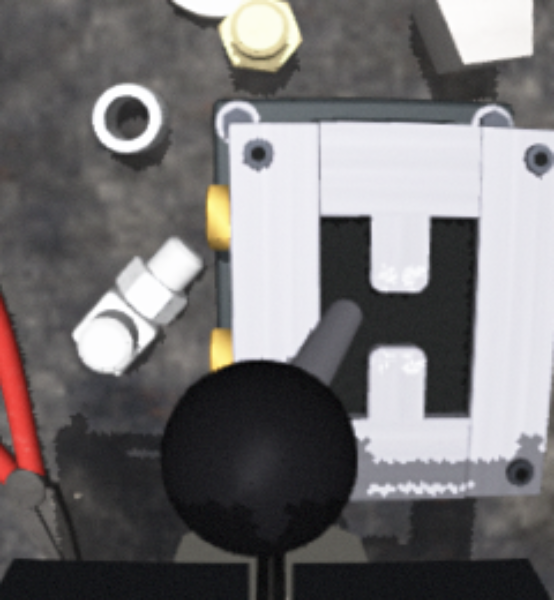

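The rod now crosses at about (344,322), and the cross-channel centre is at row 319, so it is aligned. Next I back off and go round to the left of the knob.

>>> {"name": "arm_command", "arguments": {"moves": [{"x":-0.28,"y":-0.15,"z":0,"twist":0,"claw":-1},{"x":-0.55,"y":-0.3,"z":0,"twist":0,"claw":-1},{"x":-0.85,"y":0.25,"z":0,"twist":0,"claw":-1},{"x":-1.14,"y":0.77,"z":0,"twist":0,"claw":-1},{"x":-1.14,"y":0.77,"z":0,"twist":0,"claw":-1},{"x":-0.6,"y":1.08,"z":0,"twist":0,"claw":-1},{"x":0.0,"y":1.4,"z":0,"twist":0,"claw":-1},{"x":0.0,"y":1.4,"z":0,"twist":0,"claw":-1}]}}

```text
time: 5.18
ee_pos: [0.5363, 0.3928, 0.1917]
tool_rot: [-0.0, 0.969, 0.247, 0.002]
force: [0.4, -0.3, -0.3]
opening: 0.0003
grip_force: 0.0
```

>>> {"name": "arm_command", "arguments": {"moves": [{"x":0.084,"y":-0.153,"z":0,"twist":0,"claw":-1},{"x":0.168,"y":-0.307,"z":0,"twist":0,"claw":-1},{"x":0.252,"y":-0.46,"z":0,"twist":0,"claw":-1},{"x":0.336,"y":-0.614,"z":0,"twist":0,"claw":-1},{"x":0.42,"y":-0.767,"z":0,"twist":0,"claw":-1},{"x":0.504,"y":-0.921,"z":0,"twist":0,"claw":-1},{"x":0.588,"y":-1.074,"z":0,"twist":0,"claw":-1},{"x":0.672,"y":-1.228,"z":0,"twist":0,"claw":-1},{"x":0.756,"y":-1.381,"z":0,"twist":0,"claw":-1},{"x":0.84,"y":-1.535,"z":0,"twist":0,"claw":-1}]}}

```text
time: 6.02
ee_pos: [0.5666, 0.3295, 0.1926]
tool_rot: [0.0, 0.969, 0.248, -0.0]
force: [-0.8, 2.2, 2.7]
opening: 0.0007
grip_force: 1.5
```

>>> {"name": "arm_command", "arguments": {"moves": [{"x":0.05,"y":-0.09,"z":0,"twist":0,"claw":-1},{"x":0.1,"y":-0.18,"z":0,"twist":0,"claw":-1},{"x":0.15,"y":-0.27,"z":0,"twist":0,"claw":-1},{"x":0.168,"y":-0.307,"z":0,"twist":0,"claw":-1},{"x":0.168,"y":-0.307,"z":0,"twist":0,"claw":-1}]}}

```text
time: 6.43
ee_pos: [0.5731, 0.3176, 0.1922]
tool_rot: [0.0, 0.969, 0.247, -0.0]
force: [0.1, 1.0, -1.2]
opening: 0.0005
grip_force: 0.9
```

```bash
python3 - <<'E'
from h import *
st=sensors.sense();print(loc(st["ee_pos"]),st["force"])
a=snapshot("side")["pixels"][180:310,215:395];b=snapshot("wrist")["pixels"][60:320,240:480]
cv2.imwrite("pics/p3.png",np.hstack([cv2.resize(a,(415,300)),cv2.resize(b,(277,300))]))
E
```

```text
[-3.5 -0.3] [ 0.13817669  0.95174354 -1.24877002]
```

View pics/p3.png

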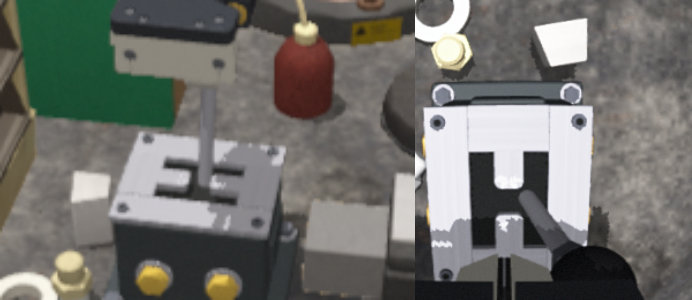

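The rod stands in the right leg, at about (533,203) in the wrist crop, with a force of only 1 N. Now I go round behind the knob.

>>> {"name": "arm_command", "arguments": {"moves": [{"x":-0.144,"y":0.263,"z":0,"twist":0,"claw":-1},{"x":-0.144,"y":0.263,"z":0,"twist":0,"claw":-1},{"x":-0.75,"y":-0.065,"z":0,"twist":0,"claw":-1},{"x":-1.34,"y":-0.39,"z":0,"twist":0,"claw":-1},{"x":-1.34,"y":-0.39,"z":0,"twist":0,"claw":-1},{"x":-1.04,"y":-0.94,"z":0,"twist":0,"claw":-1},{"x":-0.74,"y":-1.49,"z":0,"twist":0,"claw":-1},{"x":-0.74,"y":-1.49,"z":0,"twist":0,"claw":-1}]}}

```text
time: 7.2
ee_pos: [0.5455, 0.2556, 0.1932]
tool_rot: [0.001, 0.969, 0.247, 0.001]
force: [0.3, 0.2, 0.1]
opening: 0.0004
grip_force: 0.0
```

```bash
python3 - <<'E'
from h import *
st=sensors.sense();print(loc(st["ee_pos"]),st["force"])
E
```

```text
[-57.5 -41.4] [0.26991323 0.17667594 0.12597579]
```

>>> {"name": "arm_command", "arguments": {"moves": [{"x":0.35,"y":0.19,"z":0,"twist":0,"claw":-1},{"x":0.52,"y":0.29,"z":0,"twist":0,"claw":-1},{"x":0.66,"y":0.36,"z":0,"twist":0,"claw":-1},{"x":0.8,"y":0.44,"z":0,"twist":0,"claw":-1},{"x":0.94,"y":0.515,"z":0,"twist":0,"claw":-1},{"x":1.08,"y":0.59,"z":0,"twist":0,"claw":-1},{"x":1.22,"y":0.67,"z":0,"twist":0,"claw":-1},{"x":1.36,"y":0.745,"z":0,"twist":0,"claw":-1},{"x":1.5,"y":0.82,"z":0,"twist":0,"claw":-1},{"x":1.5,"y":0.82,"z":0,"twist":0,"claw":-1}]}}

```text
time: 8.03
ee_pos: [0.6041, 0.2914, 0.1918]
tool_rot: [0.0, 0.969, 0.248, -0.0]
force: [-0.7, -1.9, -0.8]
opening: 0.0005
grip_force: 0.5
```

>>> {"name": "arm_command", "arguments": {"moves": [{"x":0.08,"y":0.04,"z":0,"twist":0,"claw":-1},{"x":0.16,"y":0.085,"z":0,"twist":0,"claw":-1},{"x":0.24,"y":0.13,"z":0,"twist":0,"claw":-1},{"x":0.24,"y":0.13,"z":0,"twist":0,"claw":-1}]}}

```text
time: 8.37
ee_pos: [0.6136, 0.297, 0.1924]
tool_rot: [-0.0, 0.969, 0.248, 0.0]
force: [-0.9, -0.2, -1.6]
opening: 0.0005
grip_force: 0.8
```

>>> {"name": "arm_command", "arguments": {"moves": [{"x":0.03,"y":0.016,"z":0,"twist":0,"claw":-1},{"x":0.06,"y":0.033,"z":0,"twist":0,"claw":-1},{"x":0.06,"y":0.033,"z":0,"twist":0,"claw":-1}]}}

```text
time: 8.62
ee_pos: [0.6154, 0.2979, 0.1927]
tool_rot: [-0.0, 0.969, 0.248, -0.0]
force: [-2.3, -1.1, -2.6]
opening: 0.0002
grip_force: 1.5
```

>>> {"name": "arm_command", "arguments": {"moves": [{"x":0.03,"y":0.016,"z":0,"twist":0,"claw":-1},{"x":0.05,"y":0.027,"z":0,"twist":0,"claw":-1},{"x":0.05,"y":0.027,"z":0,"twist":0,"claw":-1}]}}

```text
time: 8.87
ee_pos: [0.6175, 0.299, 0.1927]
tool_rot: [-0.0, 0.969, 0.248, 0.0]
force: [-2.6, -0.0, -2.2]
opening: 0.0003
grip_force: 1.7
```

>>> {"name": "arm_command", "arguments": {"moves": [{"x":0.03,"y":0.016,"z":0,"twist":0,"claw":-1},{"x":0.05,"y":0.027,"z":0,"twist":0,"claw":-1},{"x":0.05,"y":0.027,"z":0,"twist":0,"claw":-1}]}}

```text
time: 9.12
ee_pos: [0.6196, 0.3, 0.1927]
tool_rot: [0.0, 0.969, 0.248, 0.0]
force: [-3.3, -1.7, -2.0]
opening: 0.0002
grip_force: 1.7
```

>>> {"name": "arm_command", "arguments": {"moves": [{"x":0.03,"y":0.016,"z":0,"twist":0,"claw":-1},{"x":0.05,"y":0.027,"z":0,"twist":0,"claw":-1},{"x":0.05,"y":0.027,"z":0,"twist":0,"claw":-1}]}}

```text
time: 9.37
ee_pos: [0.6217, 0.3011, 0.1927]
tool_rot: [0.0, 0.969, 0.248, 0.0]
force: [-3.5, -1.0, -3.3]
opening: 0.0006
grip_force: 1.7
```

```bash
python3 - <<'E'
from h import *
st=sensors.sense();print(loc(st["ee_pos"]),st["force"])
a=snapshot("side")["pixels"][180:310,215:395];b=snapshot("wrist")["pixels"][60:320,200:440]
cv2.imwrite("pics/p4.png",np.hstack([cv2.resize(a,(415,300)),cv2.resize(b,(277,300))]))
E
```

```text
[ 31.2 -38.1] [-3.48714745 -1.03526965 -3.26450375]
```

View pics/p4.png

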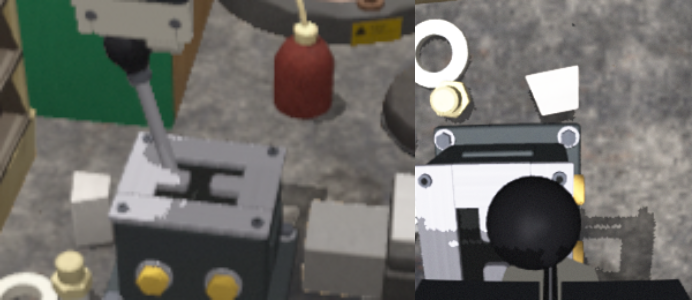

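The side view shows the lever tilted forward in the right-far slot, close to the slot end. I'll creep on until the force climbs.

>>> {"name": "arm_command", "arguments": {"moves": [{"x":0.03,"y":0.016,"z":0,"twist":0,"claw":-1},{"x":0.05,"y":0.027,"z":0,"twist":0,"claw":-1},{"x":0.05,"y":0.027,"z":0,"twist":0,"claw":-1}]}}

```text
time: 9.72
ee_pos: [0.6233, 0.302, 0.1925]
tool_rot: [0.0, 0.969, 0.248, -0.0]
force: [-4.9, -2.2, -3.7]
opening: 0.0004
grip_force: 2.4
```

>>> {"name": "arm_command", "arguments": {"moves": [{"x":0.03,"y":0.016,"z":0,"twist":0,"claw":-1},{"x":0.03,"y":0.016,"z":0,"twist":0,"claw":-1}]}}

```text
time: 9.88
ee_pos: [0.6242, 0.3026, 0.1923]
tool_rot: [0.0, 0.969, 0.248, -0.001]
force: [-5.2, -2.2, -3.6]
opening: 0.0005
grip_force: 2.7
```

>>> {"name": "arm_command", "arguments": {"moves": [{"x":0.03,"y":0.016,"z":0,"twist":0,"claw":-1},{"x":0.03,"y":0.016,"z":0,"twist":0,"claw":-1}]}}

```text
time: 10.05
ee_pos: [0.6251, 0.3031, 0.1921]
tool_rot: [0.0, 0.969, 0.248, -0.001]
force: [-5.1, -1.9, -3.8]
opening: 0.0005
grip_force: 3.2
```

>>> {"name": "arm_command", "arguments": {"moves": [{"x":0.03,"y":0.016,"z":0,"twist":0,"claw":-1},{"x":0.03,"y":0.016,"z":0,"twist":0,"claw":-1}]}}

```text
time: 10.22
ee_pos: [0.6261, 0.3036, 0.1918]
tool_rot: [0.0, 0.969, 0.248, -0.002]
force: [-6.5, -2.9, -4.8]
opening: 0.0006
grip_force: 3.6
```

```bash
python3 - <<'E'
from h import *
st=sensors.sense();print(loc(st["ee_pos"]),st["force"])
w=snapshot("wrist");cv2.imwrite("pics/w5.png",w["pixels"])
a=snapshot("side")["pixels"][170:300,215:395]
cv2.imwrite("pics/p5.png",np.hstack([cv2.resize(a,(415,300),interpolation=cv2.INTER_CUBIC),cv2.resize(w["pixels"][120:330,230:450],(314,300))]))
E
```

```text
[ 36.3 -37.9] [-6.49671847 -2.93970394 -4.83640845]
```

View pics/p5.png

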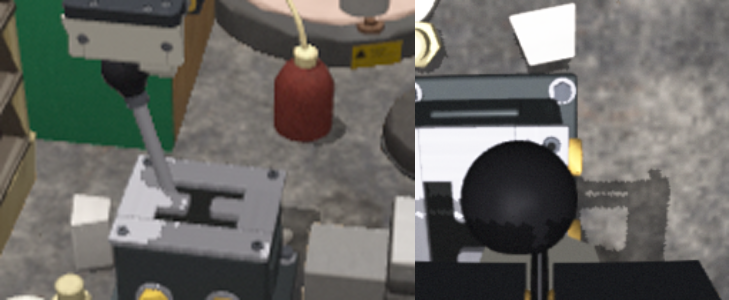

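The lever stands in the right-far slot. The ball is at about (125,80) in the side crop and (519,198) in the wrist crop. I'll work out its offset numerically.

```bash
python3 - <<'E'
from h import *
st=sensors.sense();w=snapshot("wrist");t=snapshot("side")
u,v=230+(519-415)/1.427,120+198/1.427
for z in(.19,.198,.205):print(z,loc(wz(w,st,u,v,z)),loc(onz(t,215+125/2.306,170+80/2.306,z)))
print(tri(wray(w,st,u,v),ray(t,215+125/2.306,170+80/2.306)))
# screw check: far-right screw
print("scr",loc(wz(w,st,230+(551-415)/1.427,120+145/1.427,.103)))
# rod line in side image: angle prediction for tilts
P,K=np.array(t["position"]),t["intrinsics"];Rt=Rq(t["orientation"])
def pr(p):
    c=Rt.T@(p-P);c=K@c;return (c[:2]/c[2]).round(1)
for cx in(-2,0):
  for th in(.2,.25,.28,.3):
    ax=F*np.sin(th)*1+(-L*np.sin(.2)+np.array([0,0,1])*np.cos(.2))*np.cos(th)
    o=C+F*cx/1000-L*.0015+[0,0,.02]
    k=o+ax*.19;print(cx,th,loc(k),k[2].round(3),"side crop px",(pr(k)-[215,170])*2.306,"plate",(pr(o+ax*.085)-[215,170])*2.306)
E
```

```text
0.19 [ 56.3 -31.7] [ 58.5 -23.2]
0.198 [ 59.4 -32.1] [ 55.2 -11.9]
0.205 [ 62.2 -32.4] [52.3 -2. ]
(array([0.64123377, 0.32065776, 0.18677973]), np.float64(0.005754121305130557))
scr [ 49.7 -44. ]
-2 0.2 [ 35.7 -38.5] 0.203 side crop px [160.0364  56.9582] plate [185.8636 186.3248]
-2 0.25 [ 45.  -38.1] 0.2 side crop px [147.3534  58.3418] plate [180.5598 186.786 ]
-2 0.28 [ 50.5 -37.8] 0.199 side crop px [139.9742  59.4948] plate [177.3314 187.2472]
-2 0.3 [ 54.1 -37.6] 0.198 side crop px [135.1316  60.4172] plate [175.256  187.7084]
0 0.2 [ 37.7 -38.5] 0.203 side crop px [157.2692  56.497 ] plate [183.327  186.0942]
0 0.25 [ 47.  -38.1] 0.2 side crop px [144.8168  58.1112] plate [178.0232 186.5554]
0 0.28 [ 52.5 -37.8] 0.199 side crop px [137.207   59.2642] plate [174.7948 187.0166]
0 0.3 [ 56.1 -37.6] 0.198 side crop px [132.3644  60.1866] plate [172.7194 187.2472]
```

>>> {"name": "arm_command", "arguments": {"moves": [{"x":0.04,"y":0.022,"z":0,"twist":0,"claw":-1},{"x":0.04,"y":0.022,"z":0,"twist":0,"claw":-1}]}}

```text
time: 10.58
ee_pos: [0.6273, 0.3044, 0.1915]
tool_rot: [0.0, 0.969, 0.248, -0.002]
force: [-8.3, -2.6, -5.1]
opening: 0.0003
grip_force: 4.1
```

>>> {"name": "arm_command", "arguments": {"moves": [{"x":0.04,"y":0.022,"z":0,"twist":0,"claw":-1},{"x":0.04,"y":0.022,"z":0,"twist":0,"claw":-1}]}}

```text
time: 10.75
ee_pos: [0.6285, 0.3052, 0.1912]
tool_rot: [0.0, 0.969, 0.248, -0.003]
force: [-8.7, -3.7, -5.4]
opening: 0.0006
grip_force: 4.7
```

The force climbs at about 1 N/mm, so the lever is on its stop at roughly 10 N. I'll back off straight and lift.

>>> {"name": "arm_command", "arguments": {"moves": [{"x":-0.3,"y":-0.165,"z":0,"twist":0,"claw":-1},{"x":-0.8,"y":-0.44,"z":0,"twist":0,"claw":-1},{"x":-1.5,"y":-0.82,"z":0,"twist":0,"claw":-1},{"x":-1.9,"y":-1.04,"z":0.4,"twist":0,"claw":-1},{"x":-2.2,"y":-1.2,"z":1.2,"twist":0,"claw":-1},{"x":-2.5,"y":-1.4,"z":2,"twist":0,"claw":-1},{"x":-2.8,"y":-1.6,"z":2.8,"twist":0,"claw":-1},{"x":-2.8,"y":-1.6,"z":2.8,"twist":0,"claw":-1}]}}

```text
time: 11.42
ee_pos: [0.5202, 0.242, 0.3139]
tool_rot: [-0.0, 0.969, 0.247, 0.009]
force: [0.6, 0.9, 1.5]
opening: -0.0
grip_force: 0.0
```

```bash
python3 - <<'E'
from h import *
st=sensors.sense();print(st["ee_pos"],st["force"])
K=[];c0=C+F*-.001-L*.0015
k=c0+F*.055-L*.036;k[2]=.198
for n in("scene","side"):
    c=snapshot(n);cv2.imwrite(f"pics/{n}9.png",c["pixels"]);q=c["intrinsics"]@(Rq(c["orientation"]).T@(k-c["position"]));q=q[:2]/q[2]
    g=cv2.cvtColor(c["pixels"],cv2.COLOR_BGR2GRAY);x0,y0=(q-22).astype(int)
    m=cv2.morphologyEx((g[y0:y0+44,x0:x0+44]<45).astype(np.uint8),cv2.MORPH_OPEN,cv2.getStructuringElement(2,(9,9)))
    N,l,sta,ce=cv2.connectedComponentsWithStats(m);i=1+np.argmax(sta[1:,4])
    print(n,"pred",q.round(1),"seen",ce[i]+[x0,y0],sta[i]);u,v=ce[i]+[x0,y0]
    K.append(ray(c,u,v));print(loc(onz(c,u,v,.198)))
p=tri(*K);print(p,loc(p[0]))
w=snapshot("wrist");g=cv2.cvtColor(w["pixels"],cv2.COLOR_BGR2GRAY)
m=cv2.morphologyEx((g[:280]<45).astype(np.uint8),cv2.MORPH_OPEN,cv2.getStructuringElement(2,(25,25)))
N,l,sta,ce=cv2.connectedComponentsWithStats(m)
for i in range(1,N):print("w",ce[i],sta[i],loc(wz(w,st,*ce[i],.198)))
E
```

```text
[0.52024839 0.24199801 0.31394223] [0.61498922 0.94267072 1.52046435]
scene pred [272.6 208.6] seen [269.71698113 215.64420485] [  8  19  23  23 371]
[ 58.7 -23.1]
side pred [273.7 196.2] seen [270.73622047 202.36614173] [  9  20  21  18 254]
[ 54.4 -18.9]
(array([0.64445264, 0.31750075, 0.18676129]), np.float64(0.000459162553197503)) [ 59.1 -34.6]
w [448.35891845  33.91888356] [ 431    0   37   72 2293] [  70.8 -142.1]
w [304.98249453  47.37527352] [285  33  41  30 914] [ 53.8 -33.4]
w [610.94779116 181.81124498] [596 167  31  31 747] [ -36.5 -321.1]
```

The knob reads 54–59 mm forward and about 35 mm right of the gate centre. That matches slot 3 fully home, and the arm is clear.

```bash
python3 -c "
from plant import manip
print(manip.job_done())"
```

```text
the job is handed in; nothing more can be done
None
```

The selector lever is home in the third slot (right leg, far end): pushed forward, across and forward with the shut fingertips, at most about 11 N read at the wrist. The arm then drew clear of everything, and I handed the job in at about 11.5 s.

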